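Set out the stirrer place for an enzyme buffer

TASK

Set out this stirrer for making up an enzyme buffer: stand the beaker on the middle of the stirrer's plate and cover it with the orange cover, and stand the red-capped acid bottle on the bench close beside the middle of the stirrer's left side (left as you face its knob) and the blue-capped alkali bottle likewise on its right, each two or three centimetres clear of the housing. The amber enzyme bottle goes upright into the foam cool box, lowered gently until you feel it meet the cold packs, whose level you cannot know. Set everything down rather than dropping it, and leave the green-capped bottle where it stands.

Things in the scene. Friction and masses are not known exactly. Their poses are not given: they have to be found in the camera images.
- beaker: clear glass 100 ml beaker, 50 mm in outer diameter, 70 mm high, wall 3 mm, empty, about 70 g, open top, with blue graduation marks and a white spot on one side. Origin: centre of the underside; z up
- cover: orange plastic beaker cover: flat disc 66 mm in diameter and 5 mm thick, with a central upright knob 18 mm in diameter reaching from 5 to 28 mm above the underside; 40 g; flat underside, rests loose on a rim. Origin: centre of the disc's underside; z up along the knob. At the start it lies on the bench, knob up
- acid: clear glass 100 ml reagent bottle, 56 mm in diameter, 105 mm high with its cap, with a red screw cap (46 mm in diameter, from 80 to 105 mm above the foot: the part to grip) and a red stripe round its white label; about 0.2 kg. Origin: centre of the underside; z up along the bottle
- alkali: clear glass 100 ml reagent bottle, 56 mm in diameter, 105 mm high with its cap, with a blue screw cap (46 mm in diameter, from 80 to 105 mm above the foot: the part to grip) and a blue stripe round its white label; about 0.2 kg. Origin: centre of the underside; z up along the bottle
- enzyme: small amber glass bottle with a white screw cap: 38 mm in diameter, 82 mm high with its cap; cap 28 mm in diameter, from 64 to 82 mm above the foot (the part to grip); white label; about 70 g. Origin: centre of the underside; z up
- green_bottle: clear glass 100 ml reagent bottle, 56 mm in diameter, 105 mm high with its cap, with a green screw cap (46 mm in diameter, from 80 to 105 mm above the foot: the part to grip) and a green stripe round its white label; about 0.2 kg. It stands among the other things and is to be left where it is. Origin: centre of the underside; z up along the bottle
- stirrer: white magnetic stirrer, fixed; round metal plate 125 mm across, its flat top 60 mm above the bench; housing 54 mm high, 140 mm wide (70 mm each side of the plate centre), 92 mm to the front and 68 mm to the back; blue panel with black knob in front. Origin: on the bench under the plate centre; -x points out of the front, +y to its left, -y to its right as seen facing the knob. Turned up to 0.2 rad
- coolbox: white foam box, fixed, open on top; outside 170 (x) by 200 (y) by 125 mm high, walls 20 mm, inside 130 by 160 mm. Two blue cold packs side by side make a flat, hard, rigid floor filling the inside; its level is anywhere from 40 to 80 mm above the bench, different each time. Origin: centre of the underside, on the bench. Turned up to 0.2 rad
There are look-alikes about, which are no part of the job. What is shaped like the enzyme but yellow is not meant.

How it is judged (in metres and radians):
At the end, for the whole second after the job is handed in: Upright and still: beaker within 15 mm of plate centre; cover flat on its rim within 10 mm; acid left, alkali right of stirrer, axes 101-150 mm sideways, within 25 mm fore-aft of plate centre (stirrer frame); enzyme on the cold packs; green bottle moved under 20 mm. Tilts under 0.12 rad (horizontal distance between beaker and stirrer below 0.015 m and z of beaker in the frame of stirrer between 0.055 and 0.067 m and angle between each of beaker, cover, acid, alkali, enzyme, green_bottle's own z axis and vertical below 0.12 rad and horizontal distance between cover and beaker below 0.01 m and z of cover in the frame of beaker between 0.065 and 0.075 m and y of acid in the frame of stirrer between 0.101 and 0.15 m and x of acid in the frame of stirrer between -0.025 and 0.025 m and height (world z) of acid between -0.005 and 0.006 m and y of alkali in the frame of stirrer between -0.15 and -0.101 m and x of alkali in the frame of stirrer between -0.025 and 0.025 m and height (world z) of alkali between -0.005 and 0.006 m and x of enzyme in the frame of coolbox between -0.05 and 0.05 m and y of enzyme in the frame of coolbox between -0.065 and 0.065 m and z of enzyme in the frame of coolbox between 0.03 and 0.09 m and distance of green_bottle from where it was at the start of the episode below 0.02 m and linear speed of each of acid, alkali, enzyme, beaker, cover below 0.02 m/s); the robot touches nothing.
It fails at once if one of the five things was dropped: it moved faster than 0.6 m/s without being held (a free fall of about 18 mm) ((contact force between the fingers and acid below 0.05 N and linear speed of acid above 0.6 m/s) or (contact force between the fingers and alkali below 0.05 N and linear speed of alkali above 0.6 m/s) or (contact force between the fingers and enzyme below 0.05 N and linear speed of enzyme above 0.6 m/s) or (contact force between the fingers and beaker below 0.05 N and linear speed of beaker above 0.6 m/s) or (contact force between the fingers and cover below 0.05 N and linear speed of cover above 0.6 m/s)).
It fails at once if the enzyme bottle was pressed on the cold packs or the box with more than 45 N (contact force between enzyme and coolbox above 45 N).
It fails at once if the green-capped bottle was knocked over (angle between green_bottle's own z axis and vertical above 0.5 rad).
It also fails if it takes over 120 s, if anything falls off the work surface, if the arm or the gripper's body presses on something with over 40 N, if the wrist force passes 120 N, or if a joint passes its speed limit or range.

ROBOT

A 6-joint arm with a two-finger parallel gripper is mounted at the origin on the work surface. World frame = base frame: x ahead of the robot, y to its left, z up, the work surface at z = 0. Lengths are in mm, angles in rad, forces in N, time in s.
With the tool pointing down it reaches from about 275 to 850 mm from the base axis. Payload 19 kg.
Tool frame: the origin (TCP) lies on the centre line of the jaws, within the pads' length; the fingertips stand 14 mm ahead of it and the grasp point (between the pads) lies 5 mm behind it; z points along the fingers, y is the direction in which the jaws open and shut (so a half turn about z gives the same grasp; the last joint's range is limited). The gripper opens to 85 mm and grips with 20 to 120 N. Pads are 22 mm wide; open, the fingers measure 114 mm over their backs; the gripper's body (76 mm by 85 mm) begins 54 mm behind the grasp point. The pads swing forward as they close: fully open they stand 13 mm farther back than shut.
Start: joints at [1.105, 0.15, 1.437, -0, 1.554, -0.134], TCP at [187.307, 543.606, 245.267] pointing down, gripper open.
Joint ranges: [-2.8, 2.8], [-0.68, 2.1], [0.12, 2.68], [-1.39, 4.53], [0.16, 2.79], [-2.81, 2.81]. Speed limits (rad/s): [1.89, 1.89, 2.22, 3.01, 3.01, 3.01].

INTERFACE

Orientations are given as a unit quaternion [x, y, z, w].
In Python, from bench import * gives the robot as it stands.
- The arm moves only by the tool jog_arm, never from a script. Its argument "increments" is a list of rows, each an object with "travel": the shift along the tool's x, y, z in m, a list of three; "dr": the turn, a rotation vector about the tool's x, y, z in units of 8 degrees (1.0 is 8 degrees), a list of three; "claw": the opening, from -1 (shut) to 1 (fully open). A call has exactly 10 rows; each row is the pose to reach, as a shift and turn from the pose commanded when the call began, along the tool's axes at that moment; what a row does not reach only later rows make up. A row lasts 1/10 s, in which the tool goes at most 50 mm and 8.59 degrees, less where a joint would pass 70% of its speed; a pose out of reach is approached as far as the arm can. A call with a gripper value outside its range is refused whole. The fingers move at their own pace and stop on an object; "squeeze" is the grip in N (left out, the last holds). Time passes only in rows, so rows that repeat a pose let the fingers close, or fill a call up. It gives the time, the measured TCP pose, the force and the opening at its end, in the units of the state.
- observe(): the state, without advancing time (a new reading comes with each control period).
- capture(name): name is "scene" or "side" or "wrist"; returns the picture (400x640x3 uint8, blue, green, red); there is no depth.
- calibration(name): a dict with "camera_matrix" (3x3 intrinsics, pixels), "pose" (4x4, takes a point from camera to world coordinates). Camera axes: x right, y down, z forward; pixel columns grow to the right and rows downward; lengths in mm; the calibration is good to about 2 mm. A picture is of the moment at which its call begins: read the wrist's pose just before it. calibration takes no time and is no camera call; for the wrist camera it gives the pose at the moment of the call.
- job_done(): hands the job in, once; it reports no verdict.
Trained networks look in the newest picture that a camera, given by its name, has taken for a name from the list of things; names that differ only in an ending like _2 or _b are one class to them, and where a whole thing is asked for, a point or a joint stands for the part that bears it (a point fixed in the world has none). Each returns a list of dicts, best first, with "p" (0 to 1); they miss things now and then, are a little off and sometimes report something else, mostly with a low value. They report only what shows in the picture. A call takes as long as a camera call. They do not tell look-alikes from the thing itself.
- masks_of(query, camera): "pixels" (400x640 bool, what is visible of it) and "uv" ([column, row] in pixels, amid what is visible of it).
- pinpoint(query, camera): "uv" ([column, row] in pixels: a listed point, or the origin of a listed thing).
The state is a dict: "clock": time; "joint_positions": joint angles; "joint_vel": joint speeds; "joint_efforts": joint torques, N m; "tool_pos": TCP position; "ee_rot": TCP orientation; "force": force on the tool from outside, world axes, zero at the start; "wrist_torque": the same for the moment, N m; "width": finger opening in mm.
Only numpy, scipy, OpenCV 4.12 (cv2) and the standard library are available. Lean on these libraries where they do the work, as an engineer would, in place of code of your own. Each camera call takes 0.05 s, during which the arm holds its last target. There are 200 camera calls.

## Working session

There is one attempt and no reset: what is moved stays moved. The work goes in short steps, Python scripts to look and compute and a tool call to move; the robot and the scene stay as the last step left them, time stands still between calls to the robot, and variables do not carry over. Pictures are saved under pics/ and viewed, about 12 in all and at most 16, crops included, and the job is handed in when it is done.

Besides the shell and the picture viewer there is one more tool, called as name(argument=value, ...), one argument or row to a line, values as JSON. jog_arm: Moves the arm, as the interface text tells. Its arguments: {"type":"object","properties":{"increments":{"type":"array","items":{"type":"object","properties":{"travel":{"type":"array","items":{"type":"number"}},"dr":{"type":"array","items":{"type":"number"}},"claw":{"type":"number"}}}},"squeeze":{"type":"number"}},"required":["increments"]}

```bash
ls; mkdir -p pics
python3 - <<'E'
from bench import *
import cv2,numpy as np
for n in ("scene","side","wrist"):
    cv2.imwrite(f"pics/{n}0.png",capture(n)); c=calibration(n); print(n,np.round(c["camera_matrix"],1).tolist(),np.round(c["pose"],3).tolist())
print(observe())
E
```

```text
pics
scene [[388.0, 0.0, 316.0], [0.0, 388.0, 197.5], [0.0, 0.0, 1.0]] [[0.615, 0.473, -0.63, 1140.756], [0.788, -0.385, 0.48, -488.126], [-0.016, -0.792, -0.61, 637.472], [0.0, 0.0, 0.0, 1.0]]
side [[428.1, 0.0, 311.9], [0.0, 428.1, 200.6], [0.0, 0.0, 1.0]] [[0.982, -0.123, 0.141, 397.637], [-0.187, -0.58, 0.793, -752.362], [-0.016, -0.805, -0.593, 595.247], [0.0, 0.0, 0.0, 1.0]]
wrist [[346.5, 0.0, 318.6], [0.0, 346.5, 197.6], [0.0, 0.0, 1.0]] [[0.326, 0.908, 0.265, 119.209], [0.945, -0.312, -0.093, 565.886], [-0.002, 0.281, -0.96, 373.47], [0.0, 0.0, 0.0, 1.0]]
{'clock': 0.15, 'joint_positions': array([ 1.10502540e+00,  1.50875093e-01,  1.43785064e+00, -5.84444026e-06,
        1.55378432e+00, -1.33999337e-01]), 'joint_vel': array([-0.00093597, -0.00139287, -0.0010095 ,  0.00104128, -0.00137639,
        0.00053268]), 'joint_efforts': array([ 1.79455466e-03, -7.13381696e+01, -5.71036398e+01, -2.55902287e-04,
        7.12224064e-03,  1.32028293e-05]), 'tool_pos': array([187.23288936, 543.48660349, 244.82842188]), 'ee_rot': array([ 1.65125965e-01,  9.86272379e-01, -4.39093428e-04, -1.32713989e-04]), 'force': array([ 0.46215437,  1.07111735, -0.12117928]), 'wrist_torque': array([ 0.00625679,  0.04066454, -0.03007529]), 'width': 85.32071964342451}
```

View pics/scene0.png

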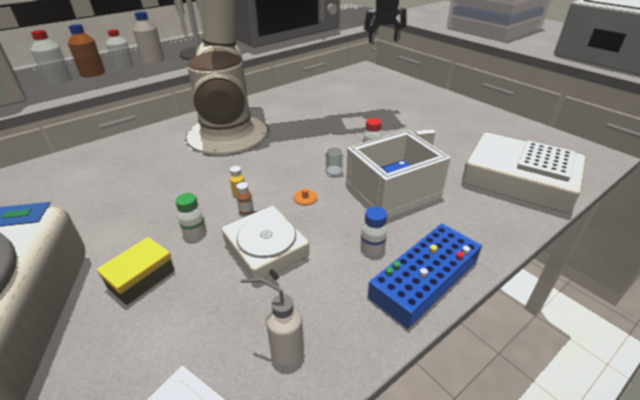

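View pics/side0.png

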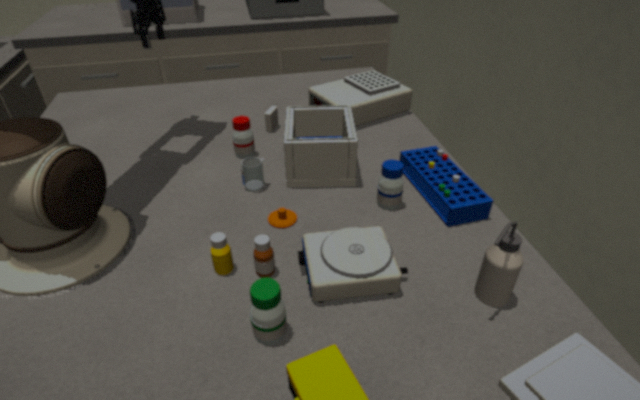

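The scene shows the beaker (335,160), cover (305,197), red bottle behind the cool box (373,128), blue bottle (374,225), green bottle (189,212) and amber bottle (245,198) next to its yellow look-alike (237,182). The stirrer is at (266,235). In the side view the stirrer's panel faces the robot (-x).

```bash
cat > h.py <<'E'
from bench import *
import cv2,numpy as np
np.set_printoptions(precision=1,suppress=True)
def ray(uv,c):
    K=np.array(c["camera_matrix"]);P=np.array(c["pose"])
    d=P[:3,:3]@np.linalg.solve(K,[uv[0],uv[1],1.]);return P[:3,3],d/np.linalg.norm(d)
def onz(uv,c,z):
    o,d=ray(uv,c);return o+d*(z-o[2])/d[2]
def tri(rs):
    A=sum(np.eye(3)-np.outer(d,d) for o,d in rs);b=sum((np.eye(3)-np.outer(d,d))@o for o,d in rs)
    return np.linalg.solve(A,b)
def proj(p,c):
    P=np.linalg.inv(np.array(c["pose"]));q=np.array(c["camera_matrix"])@(P[:3,:3]@p+P[:3,3]);return q[:2]/q[2]
E
python3 - <<'E'
from h import *
for n in ("scene","side"): capture(n)
for q in ("beaker","cover","acid","alkali","enzyme","green_bottle","stirrer","coolbox"):
    for n in ("scene","side"):
        c=calibration(n)
        for r in pinpoint(q,n)[:5]: 
            if r["p"]>.25: print(q,n,round(r["p"],2),np.round(r["uv"],1),onz(r["uv"],c,0)[:2])
# stirrer plate: top; bright metal ellipse
for n in ("scene","side"):
    im=capture(n); cv2.imwrite(f"pics/{n}_st.png",cv2.resize(im[200:290,210:320] if n=="scene" else im[215:310,290:420],None,fx=5,fy=5,interpolation=cv2.INTER_CUBIC))
    for q in ("stirrer","coolbox"):
        for r in masks_of(q,n)[:1]:
            m=r["pixels"].astype(np.uint8);h=cv2.convexHull(max(cv2.findContours(m,0,1)[0],key=len));a=cv2.approxPolyDP(h,3,True)[:,0];print(q,n,r["p"],a.tolist())
E
```

```text
beaker scene 0.87 [336.2 169.6] [413.1 143.4]
beaker scene 0.65 [393.1 190.5] [591.  196.8]
beaker side 0.61 [255.3 188.7] [413.  120.7]
cover scene 0.83 [305.5 200.9] [476.2 -17.4]
acid scene 0.53 [371.2 152.6] [409.2 291.4]
acid side 0.72 [245.5 154.1] [400.2 294.9]
alkali scene 0.71 [375.1 246.8] [714.9   4.4]
alkali side 0.8 [388.4 204.2] [709.5  -6.8]
enzyme scene 0.62 [245.2 212.9] [ 418.2 -167.8]
enzyme scene 0.6 [238.6 189.9] [ 319. -132.]
enzyme side 0.77 [221.6 270.6] [ 326.5 -143.7]
enzyme side 0.63 [266.8 270.3] [ 412.1 -160.6]
green_bottle scene 0.84 [193.3 233. ] [ 405.3 -304.1]
green_bottle side 0.95 [270.2 329.1] [ 403.7 -297.2]
stirrer scene 0.86 [265.5 252.7] [ 571.9 -202.8]
stirrer side 0.84 [357.  270.2] [ 581.9 -195.3]
coolbox scene 0.8 [395.6 194.2] [606.8 189.6]
coolbox side 0.62 [321.8 165.4] [594.1 192.2]
stirrer scene 0.82 [[273, 206], [308, 242], [309, 253], [277, 279], [252, 277], [227, 244], [222, 229]]
coolbox scene 0.91 [[409, 130], [449, 156], [443, 192], [388, 216], [367, 206], [347, 186], [348, 149]]
stirrer side 0.74 [[380, 227], [407, 271], [398, 289], [314, 301], [297, 258], [303, 236], [350, 227]]
coolbox side 0.6 [[348, 105], [357, 138], [354, 184], [287, 187], [283, 145], [286, 107]]
```

jog_arm(
  increments=[
    {"travel":[-0.348,-0.316,-0.105],"dr":[0,0,-2.38],"claw":1},
    {"travel":[-0.348,-0.316,-0.105],"dr":[0,0,-2.38],"claw":1},
    {"travel":[-0.348,-0.316,-0.105],"dr":[0,0,-2.38],"claw":1},
    {"travel":[-0.348,-0.316,-0.105],"dr":[0,0,-2.38],"claw":1},
    {"travel":[-0.348,-0.316,-0.105],"dr":[0,0,-2.38],"claw":1},
    {"travel":[-0.348,-0.316,-0.105],"dr":[0,0,-2.38],"claw":1},
    {"travel":[-0.348,-0.316,-0.105],"dr":[0,0,-2.38],"claw":1},
    {"travel":[-0.348,-0.316,-0.105],"dr":[0,0,-2.38],"claw":1},
    {"travel":[-0.348,-0.316,-0.105],"dr":[0,0,-2.38],"claw":1},
    {"travel":[-0.348,-0.316,-0.105],"dr":[0,0,-2.38],"claw":1},
  ],
  squeeze=35,
)

```text
clock: 2.35
tool_pos: [414.1, 129.1, 351.2]
ee_rot: [0.0, 1.0, -0.0, 0.001]
force: [0.2, -0.1, 0.2]
width: 85.4
```

Run:
```python
from h import *
s=observe();print(s["clock"],s["tool_pos"],np.round(s["ee_rot"],4))
c=calibration("wrist");im=capture("wrist");cv2.imwrite("pics/w1.png",im)
for q in ("beaker","cover","acid","alkali","enzyme","green_bottle","stirrer","coolbox"):
    for r in pinpoint(q,"wrist")[:3]: 
        if r["p"]>.25: print(q,round(r["p"],2),np.round(r["uv"],1),onz(r["uv"],c,0)[:2])
```

```text
2.35 [414.1 129.1 351.2] [ 0.  1. -0.  0.]
beaker 0.74 [319.9 148. ] [411.2 129.5]
beaker 0.48 [237.3 331.7] [710.2  -4.8]
cover 0.82 [223.4 183. ] [461.   -8.1]
acid 0.67 [442.1 138.9] [398.7 297.4]
alkali 0.94 [235.2 333.1] [712.9  -8.4]
enzyme 0.87 [115.   88.5] [ 332.4 -141.3]
enzyme 0.58 [111.8 146.4] [ 408.8 -158.4]
green_bottle 0.82 [  8.6 139.4] [ 399.2 -298.9]
stirrer 0.84 [101.4 254.5] [ 572.6 -201.9]
```

View pics/w1.png

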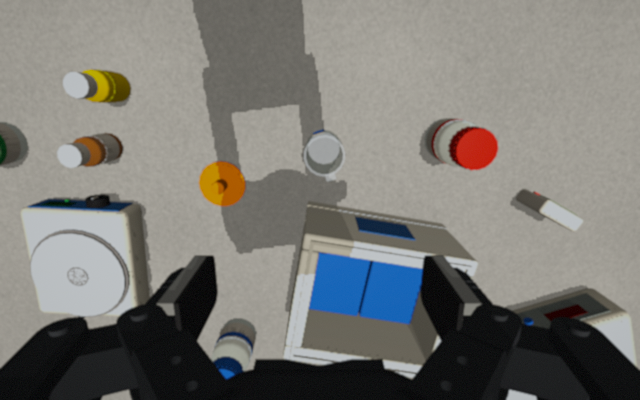

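Run:
```python
from h import *
c=calibration("wrist");im=cv2.imread("pics/w1.png");hsv=cv2.cvtColor(im,cv2.COLOR_BGR2HSV)
def blob(lo,hi,box):
    m=cv2.inRange(hsv,lo,hi);k=np.zeros_like(m);x0,y0,x1,y1=box;k[y0:y1,x0:x1]=m[y0:y1,x0:x1]
    n,l,s,ce=cv2.connectedComponentsWithStats(k);i=1+np.argmax(s[1:,4]);return ce[i],s[i]
b=blob((5,150,120),(22,255,255),(190,150,255,215));print("cover",b,onz(b[0],c,3))
b=blob((0,150,100),(8,255,255),(450,120,505,175));print("acid cap",b,onz(b[0],c,98))
print("plate",onz((78,276),c,60),"plate extremes",onz((30,274),c,60),onz((128,277),c,60),onz((80,231),c,60),onz((76,317),c,60))
print("front corners",onz((25,208),c,54),onz((137,207),c,54))
print("beaker rim",onz((325,152),c,70), "enzyme cap", onz((69,155),c,82))
for p in [(305,240),(475,268),(437,373),(286,357)]: print("box",onz(p,c,125))
cv2.imwrite("pics/w1c.png",np.hstack([cv2.resize(im[190:330,10:160],(600,560),interpolation=2)]))
```

```text
cover (array([221.9, 183.4]), array([ 199,  161,   46,   45, 1543], dtype=int32)) [459.4  -5.6   3. ]
acid cap (array([475.5, 148.4]), array([ 454,  128,   44,   42, 1394], dtype=int32)) [395.5 303.6  98. ]
plate [ 574.4 -193.2   60. ] plate extremes [ 571.5 -257.3   60. ] [ 575.7 -125.9   60. ] [ 509.2 -178.1   60. ] [ 638.5 -208.4   60. ]
front corners [ 480.  -247.4   54. ] [ 478.3 -102.7   54. ]
beaker rim [404.2 138.6  70. ] enzyme cap [ 406.5 -156.6   82. ]
box [493.1 116.3 125. ]
box [526.8 308.2 125. ]
box [672.  279.5 125. ]
box [648.6  91.6 125. ]
```

View pics/w1c.png

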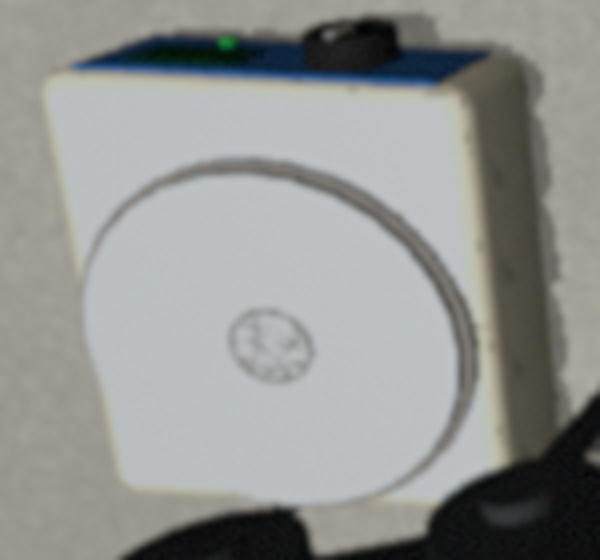

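jog_arm(
  increments=[
    {"travel":[0.003,0.005,0.15],"claw":1},
    {"travel":[0.003,0.005,0.15],"claw":1},
    {"travel":[0.003,0.005,0.15],"claw":1},
    {"travel":[0.003,0.005,0.15],"claw":1},
    {"travel":[0.003,0.005,0.15],"claw":1},
    {"travel":[0.003,0.005,0.15],"claw":1},
    {"travel":[0.003,0.005,0.15],"claw":1},
    {"travel":[0.003,0.005,0.15],"claw":1},
    {"travel":[0.003,0.005,0.15],"claw":1},
    {"travel":[0.003,0.005,0.15],"claw":1},
  ],
)

```text
validation failed for argument at $.in...
```

Run:
```python
from h import *
import json
s=observe();print(s["clock"],s["tool_pos"],s["force"])
c=calibration("wrist")
im=capture("wrist")
for r in pinpoint("beaker","wrist")[:2]: print(round(r["p"],2),np.round(r["uv"],1),onz(r["uv"],c,0)[:2])
for r in masks_of("beaker","wrist")[:1]:
    m=r["pixels"];ys,xs=np.where(m);print(r["p"],xs.min(),xs.max(),ys.min(),ys.max())
ca,cb=[],[]
# draw predicted rim/base for guess (411,134)
for (x,y),col in (((411,134),(0,0,255)),):
  for z in (0,70):
    pts=np.array([proj(np.array([x+25*np.cos(t),y+25*np.sin(t),z]),c) for t in np.linspace(0,6.28,60)])
    cv2.polylines(im,[pts.astype(np.int32)],True,col,1)
cv2.imwrite("pics/w2.png",cv2.resize(im[80:330,180:480],None,fx=2.4,fy=2.4,interpolation=2))
```

```text
2.8 [412.9 132.4 350.2] [-0.9 -0.1 -0. ]
0.64 [321.1 151.3] [414.  134.5]
0.58 300 341 130 181
```

View pics/w2.png

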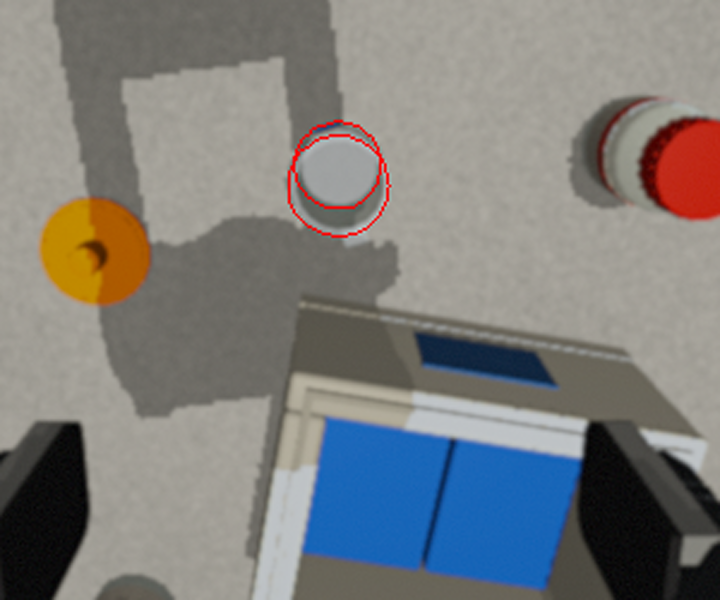

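Overlay at (411,134) matches the beaker within about 3 mm in x, so I'll use (413.5,134.5). The cover is at (460,-7). Next I descend to the beaker.

jog_arm(
  increments=[
    {"travel":[0,0.002,0.05],"dr":[0,0,0],"claw":1},
    {"travel":[0,0.002,0.1],"dr":[0,0,0],"claw":1},
    {"travel":[0,0.002,0.15],"dr":[0,0,0],"claw":1},
    {"travel":[0,0.002,0.2],"dr":[0,0,0],"claw":1},
    {"travel":[0,0.002,0.25],"dr":[0,0,0],"claw":1},
    {"travel":[0,0.002,0.29],"dr":[0,0,0],"claw":1},
    {"travel":[0,0.002,0.305],"dr":[0,0,0],"claw":1},
    {"travel":[0,0.002,0.305],"dr":[0,0,0],"claw":1},
    {"travel":[0,0.002,0.305],"dr":[0,0,0],"claw":-1},
    {"travel":[0,0.002,0.305],"dr":[0,0,0],"claw":-1},
  ],
  squeeze=25,
)

```text
clock: 3.95
tool_pos: [414.2, 133.7, 46.7]
ee_rot: [-0.0, 1.0, 0.0, 0.001]
force: [0.4, -0.1, 0.6]
width: 59.0
```

Run:
```python
from h import *
c={"camera_matrix":calibration("wrist")["camera_matrix"],"pose":None}
im=cv2.imread("pics/w1.png")
# pose of wrist cam for w1: rebuild from current rel. (tool pointing down, same yaw)
s=observe();P=np.array(calibration("wrist")["pose"]);P[:3,3]+=np.array([414.1,129.1,351.2])-s["tool_pos"];c["pose"]=P
a,b,d,e=[onz(p,c,54)[:2] for p in((22.5,211),(122.5,214),(135,314),(40,312))]
for v in (b-a,d-e,e-a,d-b): print(v,np.degrees(np.arctan2(v[1],v[0])))
print(onz((77.8,276.5),c,60), (a+b+d+e)/4)
q=[onz(p,c,125)[:2] for p in [(305,240),(475,268),(437,373),(286,357)]]
print(s["width"],s["tool_pos"])
```

```text
[  4. 129.] 88.23187073527683
[  3.1 134.4] 88.67038538980331
[151.2 -11.6] -4.376167018332012
[150.3  -6.2] -2.3480898235747194
[ 577.2 -198.1   60. ] [ 563.1 -195.8]
58.97417210045301 [414.2 133.7  46.7]
```

jog_arm(
  increments=[
    {"travel":[0,0,0],"dr":[0,0,0],"claw":-1},
    {"travel":[0,0,0],"dr":[0,0,0],"claw":-1},
    {"travel":[0,0,0],"dr":[0,0,0],"claw":-1},
    {"travel":[0,0,0],"dr":[0,0,0],"claw":-1},
    {"travel":[0,0,-0.02],"dr":[0,0,0],"claw":-1},
    {"travel":[0,0,-0.05],"dr":[0,0,0],"claw":-1},
    {"travel":[0,0,-0.09],"dr":[0,0,0],"claw":-1},
    {"travel":[-0.02,-0.035,-0.12],"dr":[0,0,0],"claw":-1},
    {"travel":[-0.04,-0.075,-0.14],"dr":[0,0,0],"claw":-1},
    {"travel":[-0.06,-0.12,-0.15],"dr":[0,0,0],"claw":-1},
  ],
)

```text
clock: 4.95
tool_pos: [474.5, 12.7, 198.6]
ee_rot: [-0.001, 1.0, -0.0, 0.002]
force: [1.3, 0.0, -0.2]
width: 48.4
```

jog_arm(
  increments=[
    {"travel":[-0.02,-0.04,0],"dr":[0,0,0],"claw":-1},
    {"travel":[-0.04,-0.08,0],"dr":[0,0,0],"claw":-1},
    {"travel":[-0.06,-0.12,0],"dr":[0,0,0],"claw":-1},
    {"travel":[-0.075,-0.15,0],"dr":[0,0,0],"claw":-1},
    {"travel":[-0.087,-0.18,0],"dr":[0,0,0],"claw":-1},
    {"travel":[-0.095,-0.2,0],"dr":[0,0,0],"claw":-1},
    {"travel":[-0.1,-0.212,0],"dr":[0,0,0],"claw":-1},
    {"travel":[-0.1,-0.212,0],"dr":[0,0,0],"claw":-1},
    {"travel":[-0.1,-0.212,0],"dr":[0,0,0],"claw":-1},
    {"travel":[-0.1,-0.212,0],"dr":[0,0,0],"claw":-1},
  ],
)

```text
clock: 5.95
tool_pos: [573.3, -197.2, 195.7]
ee_rot: [-0.001, 1.0, -0.0, 0.0]
force: [0.0, -0.6, -0.1]
width: 48.9
```

Run:
```python
from h import *
s=observe();print(s["clock"],s["tool_pos"],s["force"],s["width"])
c=calibration("wrist");im=capture("wrist");cv2.imwrite("pics/w3raw.png",im)
def circ(x,y,r,z,col):
    pts=np.array([proj(np.array([x+r*np.cos(t),y+r*np.sin(t),z]),c) for t in np.linspace(0,6.28,80)]);cv2.polylines(im,[np.round(pts).astype(np.int32)],True,col,1)
circ(576,-198,62.5,60,(0,0,255));circ(576,-198,10,60,(0,0,255))
circ(461,-9,33,0,(255,0,0));circ(461,-9,33,5,(255,0,0));circ(415,-160,19,0,(0,255,0));circ(415,-160,14,82,(0,255,0))
x,y,z=s["tool_pos"];circ(x,y,25,z+23.3,(255,0,255));circ(x,y,25,z-46.7,(255,0,255))
cv2.imwrite("pics/w3.png",cv2.resize(im,None,fx=1.25,fy=1.25))
```

```text
5.95 [ 573.3 -197.2  195.7] [ 0.  -0.6 -0.1] 48.885500074679285
```

View pics/w3.png

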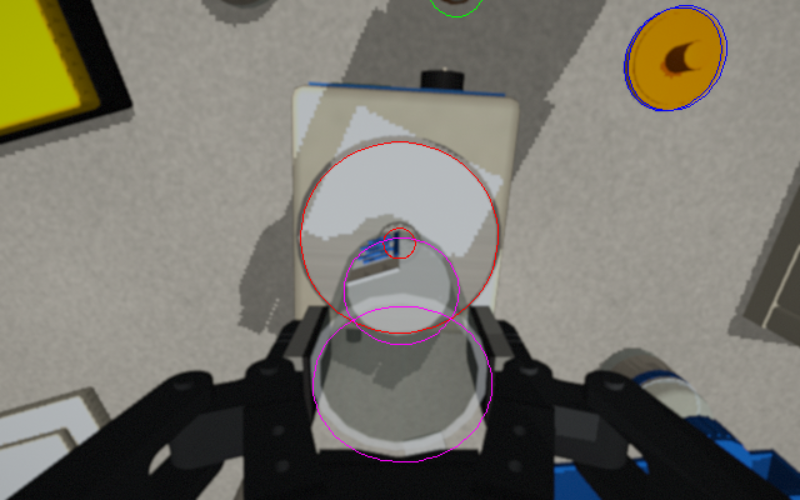

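jog_arm(
  increments=[
    {"travel":[-0.003,0,0.03],"dr":[0,0,0],"claw":-1},
    {"travel":[-0.003,0,0.06],"dr":[0,0,0],"claw":-1},
    {"travel":[-0.003,0,0.075],"dr":[0,0,0],"claw":-1},
    {"travel":[-0.003,0,0.08],"dr":[0,0,0],"claw":-1},
    {"travel":[-0.003,0,0.083],"dr":[0,0,0],"claw":-1},
    {"travel":[-0.003,0,0.085],"dr":[0,0,0],"claw":-1},
    {"travel":[-0.003,0,0.087],"dr":[0,0,0],"claw":-1},
    {"travel":[-0.003,0,0.088],"dr":[0,0,0],"claw":-1},
    {"travel":[-0.003,0,0.089],"dr":[0,0,0],"claw":-1},
    {"travel":[-0.003,0,0.089],"dr":[0,0,0],"claw":-1},
  ],
)

```text
clock: 7.0
tool_pos: [576.6, -198.3, 106.7]
ee_rot: [-0.0, 1.0, -0.0, 0.0]
force: [-1.0, 0.7, 3.6]
width: 48.0
```

jog_arm(
  increments=[
    {"travel":[0,0,0.0005],"dr":[0,0,0],"claw":-1},
    {"travel":[0,0,0.0005],"dr":[0,0,0],"claw":1},
    {"travel":[0,0,0.0005],"dr":[0,0,0],"claw":1},
    {"travel":[0,0,0.0005],"dr":[0,0,0],"claw":1},
    {"travel":[0,0,0.0005],"dr":[0,0,0],"claw":1},
    {"travel":[0,0,0.0005],"dr":[0,0,0],"claw":1},
    {"travel":[0,0,-0.03],"dr":[0,0,0],"claw":1},
    {"travel":[0,0,-0.07],"dr":[0,0,0],"claw":1},
    {"travel":[0,0,-0.11],"dr":[0,0,0],"claw":1},
    {"travel":[0.04,0.03,-0.13],"dr":[0,0,0],"claw":1},
  ],
)

```text
clock: 8.0
tool_pos: [541.7, -172.4, 237.6]
ee_rot: [0.0, 1.0, -0.001, 0.002]
force: [0.2, 0.6, 0.1]
width: 85.5
```

jog_arm(
  increments=[
    {"travel":[0.02,0.045,0],"dr":[0,0,0],"claw":1},
    {"travel":[0.04,0.085,0.02],"dr":[0,0,0],"claw":1},
    {"travel":[0.06,0.125,0.04],"dr":[0,0,0],"claw":1},
    {"travel":[0.076,0.159,0.07],"dr":[0,0,0],"claw":1},
    {"travel":[0.076,0.159,0.1],"dr":[0,0,0],"claw":1},
    {"travel":[0.076,0.159,0.12],"dr":[0,0,0],"claw":1},
    {"travel":[0.076,0.159,0.12],"dr":[0,0,0],"claw":1},
    {"travel":[0.076,0.159,0.12],"dr":[0,0,0],"claw":1},
    {"travel":[0.076,0.159,0.12],"dr":[0,0,0],"claw":1},
    {"travel":[0.076,0.159,0.12],"dr":[0,0,0],"claw":1},
  ],
)

```text
clock: 9.0
tool_pos: [463.8, -11.7, 115.9]
ee_rot: [-0.0, 1.0, -0.0, 0.001]
force: [-0.2, -0.4, -0.0]
width: 85.1
```

Run:
```python
from h import *
s=observe();print(s["clock"],s["tool_pos"],s["force"],s["width"])
c=calibration("wrist");im=capture("wrist");hsv=cv2.cvtColor(im,cv2.COLOR_BGR2HSV)
m=cv2.inRange(hsv,(5,150,60),(22,255,255));ct=max(cv2.findContours(m,0,1)[0],key=cv2.contourArea)
e=cv2.fitEllipse(ct);print(e,onz(e[0],c,4))
sc=capture("scene");cs=calibration("scene");h2=cv2.cvtColor(sc,cv2.COLOR_BGR2HSV)
for (x,y) in((461,-9),):
  for z in(0,5):
    pts=np.array([proj(np.array([x+33*np.cos(t),y+33*np.sin(t),z]),c) for t in np.linspace(0,6.28,80)]);cv2.polylines(im,[np.round(pts).astype(np.int32)],True,(255,0,0),1)
for z in (60,130):
    pts=np.array([proj(np.array([575+25*np.cos(t),-198+25*np.sin(t),z]),cs) for t in np.linspace(0,6.28,80)]);cv2.polylines(sc,[np.round(pts*1).astype(np.int32)],True,(0,0,255),1)
a=cv2.resize(im,(640,400));b=cv2.resize(sc[170:290,180:372],(320,200),interpolation=2)
cv2.imwrite("pics/w4.png",np.vstack([a[:,:],np.hstack([b,np.zeros_like(b)])]))
```

```text
9.0 [463.8 -11.7 115.9] [-0.2 -0.4 -0. ] 85.12548439793075
((323.7107238769531, 194.53787231445312), (85.87714385986328, 89.12397766113281), 84.25177764892578) [460.   -9.2   4. ]
```

View pics/w4.png

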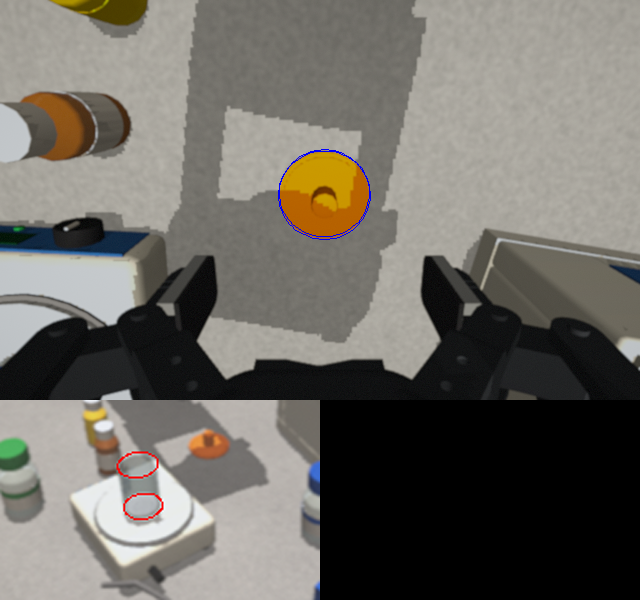

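jog_arm(
  increments=[
    {"travel":[0,0,0.04],"dr":[0,0,0],"claw":1},
    {"travel":[0,0,0.07],"dr":[0,0,0],"claw":1},
    {"travel":[0,0,0.085],"dr":[0,0,0],"claw":1},
    {"travel":[0,0,0.094],"dr":[0,0,0],"claw":1},
    {"travel":[0,0,0.094],"dr":[0,0,0],"claw":0},
    {"travel":[0,0,0.094],"dr":[0,0,0],"claw":-1},
    {"travel":[0,0,0.094],"dr":[0,0,0],"claw":-1},
    {"travel":[0,0,0.094],"dr":[0,0,0],"claw":-1},
    {"travel":[0,0,0.094],"dr":[0,0,0],"claw":-1},
    {"travel":[0,0,0.094],"dr":[0,0,0],"claw":-1},
  ],
)

```text
clock: 10.1
tool_pos: [463.6, -11.5, 21.5]
ee_rot: [-0.0, 1.0, -0.0, 0.0]
force: [-1.3, 0.1, 6.9]
width: 17.0
```

jog_arm(
  increments=[
    {"travel":[0,0,0],"dr":[0,0,0],"claw":-1},
    {"travel":[0,0,-0.02],"dr":[0,0,0],"claw":-1},
    {"travel":[0,0,-0.06],"dr":[0,0,0],"claw":-1},
    {"travel":[0,0,-0.1],"dr":[0,0,0],"claw":-1},
    {"travel":[0,0,-0.14],"dr":[0,0,0],"claw":-1},
    {"travel":[-0.005,-0.01,-0.17],"dr":[0,0,0],"claw":-1},
    {"travel":[-0.02,-0.035,-0.18],"dr":[0,0,0],"claw":-1},
    {"travel":[-0.04,-0.07,-0.18],"dr":[0,0,0],"claw":-1},
    {"travel":[-0.06,-0.105,-0.18],"dr":[0,0,0],"claw":-1},
    {"travel":[-0.08,-0.135,-0.18],"dr":[0,0,0],"claw":-1},
  ],
)

```text
clock: 11.1
tool_pos: [543.9, -148.1, 201.2]
ee_rot: [-0.0, 1.0, -0.0, 0.0]
force: [0.6, 0.4, -1.3]
width: 17.3
```

jog_arm(
  increments=[
    {"travel":[-0.015,-0.02,0],"dr":[0,0,0],"claw":-1},
    {"travel":[-0.025,-0.04,0],"dr":[0,0,0],"claw":-1},
    {"travel":[-0.0345,-0.052,0],"dr":[0,0,0],"claw":-1},
    {"travel":[-0.0345,-0.052,0],"dr":[0,0,0],"claw":-1},
    {"travel":[-0.0345,-0.052,0],"dr":[0,0,0],"claw":-1},
    {"travel":[-0.0345,-0.052,0],"dr":[0,0,0],"claw":-1},
    {"travel":[-0.0345,-0.052,0],"dr":[0,0,0],"claw":-1},
    {"travel":[-0.0345,-0.052,0],"dr":[0,0,0],"claw":-1},
    {"travel":[-0.0345,-0.052,0],"dr":[0,0,0],"claw":-1},
    {"travel":[-0.0345,-0.052,0],"dr":[0,0,0],"claw":-1},
  ],
)

```text
clock: 12.1
tool_pos: [577.8, -198.2, 200.9]
ee_rot: [-0.0, 1.0, -0.0, 0.0]
force: [-0.1, 0.6, -1.4]
width: 17.1
```

Run:
```python
from h import *
s=observe();print(s["clock"],s["tool_pos"],s["force"],s["width"])
c=calibration("wrist");im=capture("wrist");cs=calibration("side");si=capture("side")
def circ(im,c,x,y,r,z,col):
    pts=np.array([proj(np.array([x+r*np.cos(t),y+r*np.sin(t),z]),c) for t in np.linspace(0,6.28,80)]);cv2.polylines(im,[np.round(pts).astype(np.int32)],True,col,1)
x,y,z=s["tool_pos"]
for I,C in((im,c),(si,cs)):
    circ(I,C,575,-198,25,60,(0,0,255));circ(I,C,575,-198,25,130,(0,0,255))
    circ(I,C,x-3,y,33,z-21.5,(255,0,0));circ(I,C,x-3,y,33,z-16.5,(255,0,0))
b=cv2.resize(si[150:310,270:430],(400,400),interpolation=2)
cv2.imwrite("pics/w5.png",np.hstack([im[:,140:540],b]))
```

```text
12.1 [ 577.8 -198.2  200.9] [-0.1  0.6 -1.4] 17.14523357853717
```

View pics/w5.png

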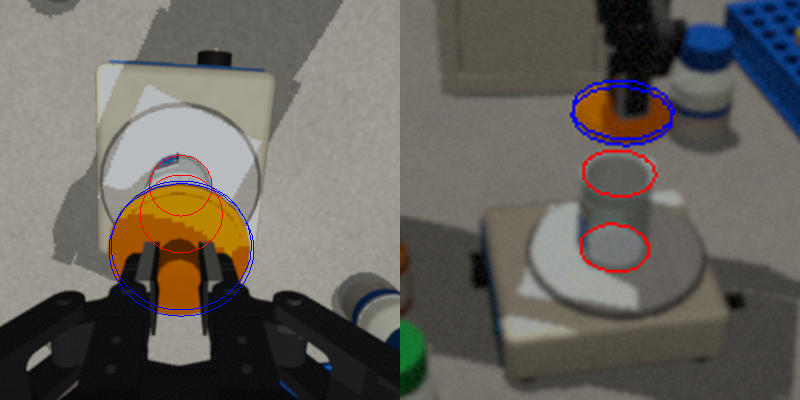

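jog_arm(
  increments=[
    {"travel":[0.0005,0,0.02],"dr":[0,0,0],"claw":-1},
    {"travel":[0.0005,0,0.035],"dr":[0,0,0],"claw":-1},
    {"travel":[0.0005,0,0.042],"dr":[0,0,0],"claw":-1},
    {"travel":[0.0005,0,0.045],"dr":[0,0,0],"claw":-1},
    {"travel":[0.0005,0,0.047],"dr":[0,0,0],"claw":-1},
    {"travel":[0.0005,0,0.048],"dr":[0,0,0],"claw":-1},
    {"travel":[0.0005,0,0.049],"dr":[0,0,0],"claw":-1},
    {"travel":[0.0005,0,0.0495],"dr":[0,0,0],"claw":-1},
    {"travel":[0.0005,0,0.05],"dr":[0,0,0],"claw":-1},
    {"travel":[0.0005,0,0.05],"dr":[0,0,0],"claw":-1},
  ],
)

```text
clock: 13.2
tool_pos: [577.5, -198.4, 151.6]
ee_rot: [-0.0, 1.0, -0.0, 0.0]
force: [-1.5, 0.1, 4.8]
width: 16.9
```

jog_arm(
  increments=[
    {"travel":[0,0,0],"dr":[0,0,0],"claw":-0.3},
    {"travel":[0,0,0],"dr":[0,0,0],"claw":0},
    {"travel":[0,0,0],"dr":[0,0,0],"claw":0.3},
    {"travel":[0,0,0],"dr":[0,0,0],"claw":0.6},
    {"travel":[0,0,-0.005],"dr":[0,0,0],"claw":1},
    {"travel":[0,0,-0.02],"dr":[0,0,0],"claw":1},
    {"travel":[0,0,-0.06],"dr":[0,0,0],"claw":1},
    {"travel":[0.02,0,-0.08],"dr":[0,0,0],"claw":1},
    {"travel":[0.06,0.015,-0.08],"dr":[0,0,0],"claw":1},
    {"travel":[0.1,0.03,-0.07],"dr":[0,0,0],"claw":1},
  ],
)

```text
clock: 14.2
tool_pos: [476.9, -168.5, 223.2]
ee_rot: [-0.0, 1.0, -0.001, 0.002]
force: [0.3, -1.7, 0.5]
width: 85.7
```

jog_arm(
  increments=[
    {"travel":[0.04,0.006,0],"dr":[0,0,0],"claw":1},
    {"travel":[0.063,0.006,0.02],"dr":[0,0,0],"claw":1},
    {"travel":[0.063,0.006,0.04],"dr":[0,0,0],"claw":1},
    {"travel":[0.063,0.006,0.04],"dr":[0,0,0],"claw":1},
    {"travel":[0.063,0.006,0.04],"dr":[0,0,0],"claw":1},
    {"travel":[0.063,0.006,0.04],"dr":[0,0,0],"claw":1},
    {"travel":[0.063,0.006,0.04],"dr":[0,0,0],"claw":1},
    {"travel":[0.063,0.006,0.04],"dr":[0,0,0],"claw":1},
    {"travel":[0.063,0.006,0.04],"dr":[0,0,0],"claw":1},
    {"travel":[0.063,0.006,0.04],"dr":[0,0,0],"claw":1},
  ],
)

```text
clock: 15.2
tool_pos: [414.4, -162.4, 180.9]
ee_rot: [-0.0, 1.0, -0.0, -0.0]
force: [-0.0, -0.8, -0.1]
width: 85.3
```

Run:
```python
from h import *
s=observe();print(s["clock"],s["tool_pos"],s["force"],s["width"])
c=calibration("wrist");im=capture("wrist");cs=calibration("side");si=capture("side")
for r in pinpoint("enzyme","wrist")[:2]: print(r["p"],r["uv"],onz(r["uv"],c,0))
def circ(im,c,x,y,r,z,col):
    pts=np.array([proj(np.array([x+r*np.cos(t),y+r*np.sin(t),z]),c) for t in np.linspace(0,6.28,80)]);cv2.polylines(im,[np.round(pts).astype(np.int32)],True,col,1)
circ(im,c,413,-161,14,82,(0,0,255));circ(im,c,413,-161,19,0,(0,0,255))
circ(si,cs,413,-161,14,82,(0,0,255));circ(si,cs,413,-161,19,0,(0,0,255));circ(si,cs,574.5,-198,33,130,(255,0,0))
b=cv2.resize(si[140:340,200:420],(440,400),interpolation=2)
cv2.imwrite("pics/w6.png",np.hstack([im[:,180:500],b]))
```

```text
15.2 [ 414.4 -162.4  180.9] [-0.  -0.8 -0.1] 85.27703407676965
0.66 [347.5, 82.0] [ 330.7 -139.2    0. ]
0.65 [322.7, 171.7] [ 408.3 -159.9    0. ]
```

View pics/w6.png

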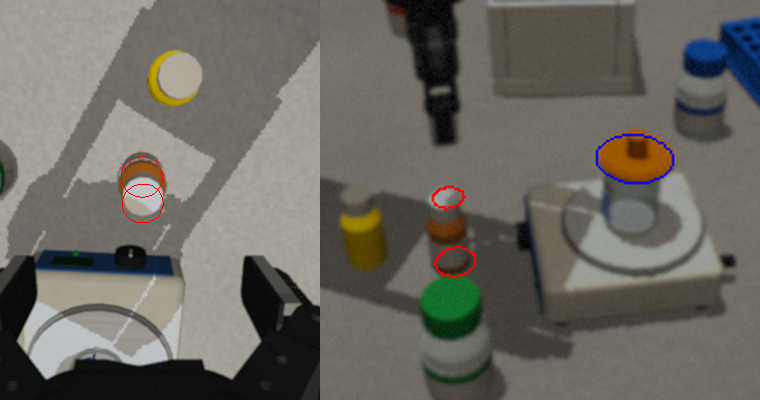

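jog_arm(
  increments=[
    {"travel":[0.005,0.001,0.04],"dr":[0,0,0],"claw":1},
    {"travel":[0.005,0.001,0.08],"dr":[0,0,0],"claw":1},
    {"travel":[0.005,0.001,0.1],"dr":[0,0,0],"claw":1},
    {"travel":[0.005,0.001,0.104],"dr":[0,0,0],"claw":0.5},
    {"travel":[0.005,0.001,0.104],"dr":[0,0,0],"claw":0},
    {"travel":[0.005,0.001,0.104],"dr":[0,0,0],"claw":-1},
    {"travel":[0.005,0.001,0.104],"dr":[0,0,0],"claw":-1},
    {"travel":[0.005,0.001,0.104],"dr":[0,0,0],"claw":-1},
    {"travel":[0.005,0.001,0.104],"dr":[0,0,0],"claw":-1},
    {"travel":[0.005,0.001,0.104],"dr":[0,0,0],"claw":-1},
  ],
)

```text
clock: 16.35
tool_pos: [410.0, -161.7, 78.1]
ee_rot: [-0.0, 1.0, -0.001, 0.001]
force: [-0.6, 2.0, 6.8]
width: 27.1
```

jog_arm(
  increments=[
    {"travel":[0,0,-0.01],"dr":[0,0,0],"claw":-1},
    {"travel":[0,0,-0.04],"dr":[0,0,0],"claw":-1},
    {"travel":[0,0,-0.08],"dr":[0,0,0],"claw":-1},
    {"travel":[-0.01,0.02,-0.115],"dr":[0,0,0],"claw":-1},
    {"travel":[-0.026,0.05,-0.14],"dr":[0,0,0],"claw":-1},
    {"travel":[-0.045,0.085,-0.16],"dr":[0,0,0],"claw":-1},
    {"travel":[-0.065,0.122,-0.17],"dr":[0,0,0],"claw":-1},
    {"travel":[-0.085,0.16,-0.18],"dr":[0,0,0],"claw":-1},
    {"travel":[-0.105,0.2,-0.18],"dr":[0,0,0],"claw":-1},
    {"travel":[-0.125,0.24,-0.18],"dr":[0,0,0],"claw":-1},
  ],
)

```text
clock: 17.35
tool_pos: [534.7, 80.5, 258.4]
ee_rot: [-0.0, 1.0, -0.0, 0.001]
force: [0.8, -1.0, -0.3]
width: 26.8
```

jog_arm(
  increments=[
    {"travel":[-0.02,0.04,0],"dr":[0,0,0],"claw":-1},
    {"travel":[-0.038,0.07,0],"dr":[0,0,0],"claw":-1},
    {"travel":[-0.052,0.095,0],"dr":[0,0,0],"claw":-1},
    {"travel":[-0.06,0.11,0],"dr":[0,0,0],"claw":-1},
    {"travel":[-0.062,0.115,0],"dr":[0,0,0],"claw":-1},
    {"travel":[-0.062,0.115,0],"dr":[0,0,0],"claw":-1},
    {"travel":[-0.062,0.115,0],"dr":[0,0,0],"claw":-1},
    {"travel":[-0.062,0.115,0],"dr":[0,0,0],"claw":-1},
    {"travel":[-0.062,0.115,0],"dr":[0,0,0],"claw":-1},
    {"travel":[-0.062,0.115,0],"dr":[0,0,0],"claw":-1},
  ],
)

```text
clock: 18.35
tool_pos: [596.0, 193.2, 257.0]
ee_rot: [0.0, 1.0, -0.0, 0.0]
force: [0.0, -0.4, -0.6]
width: 26.9
```

Run:
```python
from h import *
s=observe();print(s["clock"],s["tool_pos"],s["force"],s["width"])
c=calibration("wrist");im=capture("wrist");cs=calibration("scene");si=capture("scene")
a=np.radians(-9.5);R=np.array([[np.cos(a),-np.sin(a)],[np.sin(a),np.cos(a)]])
for I,C in((im,c),(si,cs)):
  for hx,hy in((85,100),(65,80)):
    pts=np.array([proj(np.append(R@np.array([sx*hx,sy*hy])+[596,194],125),C) for sx,sy in((1,1),(1,-1),(-1,-1),(-1,1))])
    cv2.polylines(I,[np.round(pts).astype(np.int32)],True,(0,0,255),1)
x,y,z=s["tool_pos"]
pts=np.array([proj(np.array([x+19*np.cos(t),y+19*np.sin(t),z-78]),c) for t in np.linspace(0,6.28,80)]);cv2.polylines(im,[np.round(pts).astype(np.int32)],True,(0,255,0),1)
b=cv2.resize(si[80:240,320:480],(400,400),interpolation=2)
cv2.imwrite("pics/w7.png",np.hstack([im[:,120:520],b]))
```

```text
18.35 [596.  193.2 257. ] [ 0.  -0.4 -0.6] 26.868856395012248
```

View pics/w7.png

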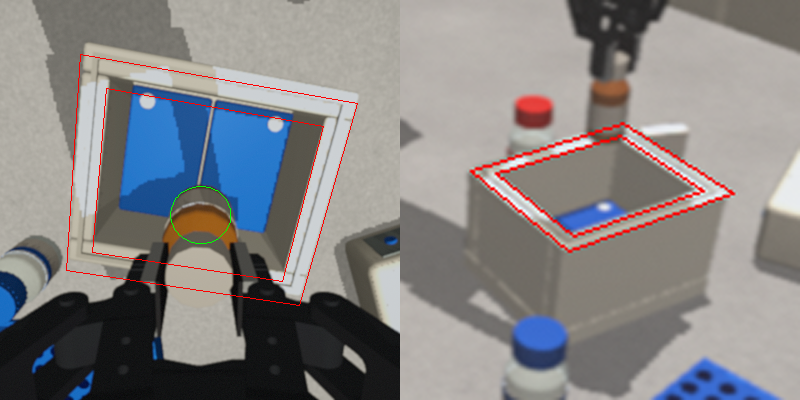

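Run:
```python
from h import *
c=calibration("wrist");print(observe()["tool_pos"])
T=[onz(p,c,125)[:2] for p in((217,73),(442,122))] # inner rim corners unclear
for z in range(30,95,10):
    a,b=[onz(p,c,z)[:2] for p in((255,85),(412,112))]
    d=[onz(p,c,z)[:2] for p in((240,207),(387,232))]
    print(z,a,b,np.linalg.norm(b-a),np.linalg.norm(d[1]-d[0]))
a,b=[onz(p,c,125)[:2] for p in((205,44),(478,101))];print(a,b,np.linalg.norm(b-a))
```

```text
[596.1 193.4 256.9]
30 [513.5 130. ] [539.1 285.2] 157.29749034175552 162.59385978950192
40 [513.8 131.8] [538.7 282.6] 152.87333357640998 158.0207370827856
50 [514.1 133.6] [538.3 280. ] 148.4491768110644 153.44761437606925
60 [514.4 135.3] [537.8 277.4] 144.02502004571883 148.87449166935295
70 [514.7 137.1] [537.4 274.8] 139.60086328037323 144.30136896263653
80 [515.  138.8] [537.  272.2] 135.17670651502766 139.72824625592025
90 [515.3 140.6] [536.6 269.6] 130.75254974968206 135.15512354920392
[489.3 113.4] [527.3 307.7] 197.91430128213722
```

jog_arm(
  increments=[
    {"travel":[0.004,0.001,0.03],"dr":[0,0,0],"claw":-1},
    {"travel":[0.004,0.001,0.06],"dr":[0,0,0],"claw":-1},
    {"travel":[0.004,0.001,0.08],"dr":[0,0,0],"claw":-1},
    {"travel":[0.004,0.001,0.09],"dr":[0,0,0],"claw":-1},
    {"travel":[0.004,0.001,0.094],"dr":[0,0,0],"claw":-1},
    {"travel":[0.004,0.001,0.096],"dr":[0,0,0],"claw":-1},
    {"travel":[0.004,0.001,0.098],"dr":[0,0,0],"claw":-1},
    {"travel":[0.004,0.001,0.1],"dr":[0,0,0],"claw":-1},
    {"travel":[0.004,0.001,0.102],"dr":[0,0,0],"claw":-1},
    {"travel":[0.004,0.001,0.104],"dr":[0,0,0],"claw":-1},
  ],
  squeeze=20,
)

```text
clock: 19.45
tool_pos: [592.2, 194.6, 152.9]
ee_rot: [-0.0, 1.0, -0.0, 0.0]
force: [0.6, 1.6, -0.4]
width: 27.0
```

jog_arm(
  increments=[
    {"travel":[0,0,0.001],"dr":[0,0,0],"claw":-1},
    {"travel":[0,0,0.002],"dr":[0,0,0],"claw":-1},
    {"travel":[0,0,0.003],"dr":[0,0,0],"claw":-1},
    {"travel":[0,0,0.004],"dr":[0,0,0],"claw":-1},
    {"travel":[0,0,0.005],"dr":[0,0,0],"claw":-1},
    {"travel":[0,0,0.006],"dr":[0,0,0],"claw":-1},
    {"travel":[0,0,0.007],"dr":[0,0,0],"claw":-1},
    {"travel":[0,0,0.008],"dr":[0,0,0],"claw":-1},
    {"travel":[0,0,0.009],"dr":[0,0,0],"claw":-1},
    {"travel":[0,0,0.01],"dr":[0,0,0],"claw":-1},
  ],
)

```text
clock: 20.45
tool_pos: [592.1, 194.6, 142.7]
ee_rot: [-0.0, 1.0, -0.0, -0.0]
force: [1.0, -0.4, -0.3]
width: 26.8
```

jog_arm(
  increments=[
    {"travel":[0,0,0.001],"dr":[0,0,0],"claw":-1},
    {"travel":[0,0,0.002],"dr":[0,0,0],"claw":-1},
    {"travel":[0,0,0.003],"dr":[0,0,0],"claw":-1},
    {"travel":[0,0,0.004],"dr":[0,0,0],"claw":-1},
    {"travel":[0,0,0.005],"dr":[0,0,0],"claw":-1},
    {"travel":[0,0,0.006],"dr":[0,0,0],"claw":-1},
    {"travel":[0,0,0.007],"dr":[0,0,0],"claw":-1},
    {"travel":[0,0,0.008],"dr":[0,0,0],"claw":-1},
    {"travel":[0,0,0.008],"dr":[0,0,0],"claw":-1},
    {"travel":[0,0,0.008],"dr":[0,0,0],"claw":-1},
  ],
)

```text
clock: 21.45
tool_pos: [592.1, 194.6, 134.8]
ee_rot: [-0.0, 1.0, -0.0, -0.0]
force: [-0.2, -0.1, -0.8]
width: 27.2
```

jog_arm(
  increments=[
    {"travel":[0,0,0.001],"dr":[0,0,0],"claw":-1},
    {"travel":[0,0,0.002],"dr":[0,0,0],"claw":-1},
    {"travel":[0,0,0.003],"dr":[0,0,0],"claw":-1},
    {"travel":[0,0,0.0035],"dr":[0,0,0],"claw":-1},
    {"travel":[0,0,0.004],"dr":[0,0,0],"claw":-1},
    {"travel":[0,0,0.0045],"dr":[0,0,0],"claw":-1},
    {"travel":[0,0,0.005],"dr":[0,0,0],"claw":-1},
    {"travel":[0,0,0.0055],"dr":[0,0,0],"claw":-1},
    {"travel":[0,0,0.006],"dr":[0,0,0],"claw":-1},
    {"travel":[0,0,0.006],"dr":[0,0,0],"claw":-1},
  ],
)

```text
clock: 22.45
tool_pos: [592.1, 194.6, 128.7]
ee_rot: [-0.0, 1.0, -0.0, -0.0]
force: [0.2, -0.7, -0.6]
width: 26.8
```

Bottom is at about 51 mm with no contact yet.

jog_arm(
  increments=[
    {"travel":[0,0,0.0005],"dr":[0,0,0],"claw":-1},
    {"travel":[0,0,0.001],"dr":[0,0,0],"claw":-1},
    {"travel":[0,0,0.0015],"dr":[0,0,0],"claw":-1},
    {"travel":[0,0,0.002],"dr":[0,0,0],"claw":-1},
    {"travel":[0,0,0.0025],"dr":[0,0,0],"claw":-1},
    {"travel":[0,0,0.003],"dr":[0,0,0],"claw":-1},
    {"travel":[0,0,0.0035],"dr":[0,0,0],"claw":-1},
    {"travel":[0,0,0.004],"dr":[0,0,0],"claw":-1},
    {"travel":[0,0,0.0045],"dr":[0,0,0],"claw":-1},
    {"travel":[0,0,0.005],"dr":[0,0,0],"claw":-1},
  ],
)

```text
clock: 23.45
tool_pos: [592.1, 194.6, 123.7]
ee_rot: [-0.0, 1.0, -0.0, -0.0]
force: [-0.5, 0.5, 1.7]
width: 26.5
```

jog_arm(
  increments=[
    {"travel":[0,0,0.0003],"dr":[0,0,0],"claw":-1},
    {"travel":[0,0,0.0006],"dr":[0,0,0],"claw":-1},
    {"travel":[0,0,0.0009],"dr":[0,0,0],"claw":-1},
    {"travel":[0,0,0.0012],"dr":[0,0,0],"claw":-1},
    {"travel":[0,0,0.0015],"dr":[0,0,0],"claw":-1},
    {"travel":[0,0,0.0015],"dr":[0,0,0],"claw":-1},
    {"travel":[0,0,0.0015],"dr":[0,0,0],"claw":-1},
    {"travel":[0,0,0.0015],"dr":[0,0,0],"claw":-1},
    {"travel":[0,0,0.0015],"dr":[0,0,0],"claw":-1},
    {"travel":[0,0,0.0015],"dr":[0,0,0],"claw":-1},
  ],
)

```text
clock: 24.45
tool_pos: [592.6, 194.9, 123.6]
ee_rot: [-0.0, 1.0, 0.0, 0.001]
force: [-0.2, 0.3, 12.6]
width: 26.7
```

jog_arm(
  increments=[
    {"travel":[0,0,-0.001],"dr":[0,0,0],"claw":-1},
    {"travel":[0,0,-0.001],"dr":[0,0,0],"claw":-0.1},
    {"travel":[0,0,-0.001],"dr":[0,0,0],"claw":0.2},
    {"travel":[0,0,-0.001],"dr":[0,0,0],"claw":0.4},
    {"travel":[0,0,-0.001],"dr":[0,0,0],"claw":0.4},
    {"travel":[0,0,-0.02],"dr":[0,0,0],"claw":0.4},
    {"travel":[0,0,-0.06],"dr":[0,0,0],"claw":0.5},
    {"travel":[0,0,-0.1],"dr":[0,0,0],"claw":1},
    {"travel":[0.02,0.01,-0.13],"dr":[0,0,0],"claw":1},
    {"travel":[0.06,0.03,-0.13],"dr":[0,0,0],"claw":1},
  ],
)

```text
clock: 25.45
tool_pos: [533.9, 224.2, 256.1]
ee_rot: [0.001, 1.0, 0.001, 0.003]
force: [-0.1, 0.6, -1.4]
width: 85.5
```

jog_arm(
  increments=[
    {"travel":[0.04,0.025,0],"dr":[0,0,0],"claw":1},
    {"travel":[0.08,0.05,0],"dr":[0,0,0],"claw":1},
    {"travel":[0.115,0.065,0.02],"dr":[0,0,0],"claw":1},
    {"travel":[0.135,0.074,0.04],"dr":[0,0,0],"claw":1},
    {"travel":[0.135,0.074,0.055],"dr":[0,0,0],"claw":1},
    {"travel":[0.135,0.074,0.055],"dr":[0,0,0],"claw":1},
    {"travel":[0.135,0.074,0.055],"dr":[0,0,0],"claw":1},
    {"travel":[0.135,0.074,0.055],"dr":[0,0,0],"claw":1},
    {"travel":[0.135,0.074,0.055],"dr":[0,0,0],"claw":1},
    {"travel":[0.135,0.074,0.055],"dr":[0,0,0],"claw":1},
  ],
)

```text
clock: 26.45
tool_pos: [397.5, 298.5, 197.7]
ee_rot: [0.0, 1.0, 0.0, 0.0]
force: [0.1, -0.5, -0.4]
width: 85.5
```

Run:
```python
from h import *
s=observe();print(s["clock"],s["tool_pos"],s["force"],s["width"])
c=calibration("wrist");im=capture("wrist");cs=calibration("scene");si=capture("scene")
hsv=cv2.cvtColor(im,cv2.COLOR_BGR2HSV);m=cv2.inRange(hsv,(0,150,60),(8,255,255))|cv2.inRange(hsv,(172,150,60),(180,255,255))
ct=max(cv2.findContours(m,0,1)[0],key=cv2.contourArea);e=cv2.fitEllipse(ct);print(e,onz(e[0],c,100))
for r in pinpoint("acid","wrist")[:2]: print(r["p"],onz(r["uv"],c,0))
for x,y in((397,300),):
  for r,z in((23,105),(28,0)):
    pts=np.array([proj(np.array([x+r*np.cos(t),y+r*np.sin(t),z]),c) for t in np.linspace(0,6.28,80)]);cv2.polylines(im,[np.round(pts).astype(np.int32)],True,(0,255,0),1)
b=cv2.resize(si[80:240,320:480],(400,400),interpolation=2)
cv2.imwrite("pics/w8.png",np.hstack([im[:,120:520],b]))
```

```text
26.45 [397.5 298.5 197.7] [ 0.1 -0.5 -0.4] 85.51071774910707
((321.7801818847656, 204.1779327392578), (66.07441711425781, 68.45764923095703), 177.871826171875) [396.4 299.5 100. ]
0.86 [393.7 299.8   0. ]
```

View pics/w8.png

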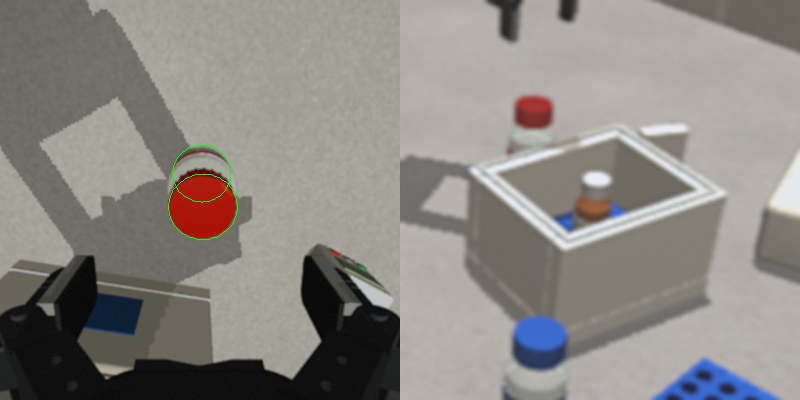

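jog_arm(
  increments=[
    {"travel":[0.001,0.001,0.04],"dr":[0,0,0],"claw":1},
    {"travel":[0.001,0.001,0.08],"dr":[0,0,0],"claw":1},
    {"travel":[0.001,0.001,0.1],"dr":[0,0,0],"claw":1},
    {"travel":[0.001,0.001,0.102],"dr":[0,0,0],"claw":1},
    {"travel":[0.001,0.001,0.102],"dr":[0,0,0],"claw":0.5},
    {"travel":[0.001,0.001,0.102],"dr":[0,0,0],"claw":-1},
    {"travel":[0.001,0.001,0.102],"dr":[0,0,0],"claw":-1},
    {"travel":[0.001,0.001,0.102],"dr":[0,0,0],"claw":-1},
    {"travel":[0.001,0.001,0.102],"dr":[0,0,0],"claw":-1},
    {"travel":[0.001,0.001,0.102],"dr":[0,0,0],"claw":-1},
  ],
  squeeze=45,
)

```text
clock: 27.6
tool_pos: [396.8, 300.0, 96.9]
ee_rot: [-0.0, 1.0, 0.001, 0.001]
force: [-0.9, 0.4, 7.5]
width: 44.6
```

jog_arm(
  increments=[
    {"travel":[0,0,0],"dr":[0,0,0],"claw":-1},
    {"travel":[0,0,-0.02],"dr":[0,0,0],"claw":-1},
    {"travel":[0,0,-0.06],"dr":[0,0,0],"claw":-1},
    {"travel":[0,0,-0.1],"dr":[0,0,0],"claw":-1},
    {"travel":[0,-0.015,-0.14],"dr":[0,0,0],"claw":-1},
    {"travel":[-0.01,-0.045,-0.16],"dr":[0,0,0],"claw":-1},
    {"travel":[-0.025,-0.08,-0.17],"dr":[0,0,0],"claw":-1},
    {"travel":[-0.045,-0.115,-0.17],"dr":[0,0,0],"claw":-1},
    {"travel":[-0.062,-0.15,-0.17],"dr":[0,0,0],"claw":-1},
    {"travel":[-0.08,-0.185,-0.17],"dr":[0,0,0],"claw":-1},
  ],
)

```text
clock: 28.6
tool_pos: [476.5, 113.1, 266.3]
ee_rot: [-0.0, 1.0, 0.0, 0.001]
force: [0.3, 0.8, -1.6]
width: 44.9
```

jog_arm(
  increments=[
    {"travel":[-0.018,-0.036,0],"dr":[0,0,0],"claw":-1},
    {"travel":[-0.036,-0.072,0],"dr":[0,0,0],"claw":-1},
    {"travel":[-0.055,-0.11,0],"dr":[0,0,0],"claw":-1},
    {"travel":[-0.075,-0.14,0],"dr":[0,0,0],"claw":-1},
    {"travel":[-0.09,-0.165,0.01],"dr":[0,0,0],"claw":-1},
    {"travel":[-0.1,-0.18,0.03],"dr":[0,0,0],"claw":-1},
    {"travel":[-0.104,-0.186,0.06],"dr":[0,0,0],"claw":-1},
    {"travel":[-0.104,-0.186,0.09],"dr":[0,0,0],"claw":-1},
    {"travel":[-0.104,-0.186,0.11],"dr":[0,0,0],"claw":-1},
    {"travel":[-0.104,-0.186,0.11],"dr":[0,0,0],"claw":-1},
  ],
)

```text
clock: 29.6
tool_pos: [579.2, -71.2, 153.2]
ee_rot: [-0.0, 1.0, 0.0, -0.002]
force: [-0.9, 0.9, -2.8]
width: 44.5
```

Run:
```python
from h import *
s=observe();print(s["clock"],s["tool_pos"],s["force"],s["width"])
c=calibration("wrist");im=capture("wrist")
a=np.radians(-3);R=np.array([[np.cos(a),-np.sin(a)],[np.sin(a),np.cos(a)]])
pts=np.array([proj(np.append(R@np.array(p)+[574,-197],54),c) for p in((68,70),(68,-70),(-92,-70),(-92,70))]);cv2.polylines(im,[np.round(pts).astype(np.int32)],True,(0,0,255),1)
x,y,z=s["tool_pos"]
for zz in(0,z-97):
  pts=np.array([proj(np.array([x+28*np.cos(t),y+28*np.sin(t),zz]),c) for t in np.linspace(0,6.28,80)]);cv2.polylines(im,[np.round(pts).astype(np.int32)],True,(0,255,0),1)
cv2.imwrite("pics/w9.png",im)
```

```text
29.6 [579.2 -71.2 153.2] [-0.9  0.9 -2.8] 44.50470762478745
```

View pics/w9.png

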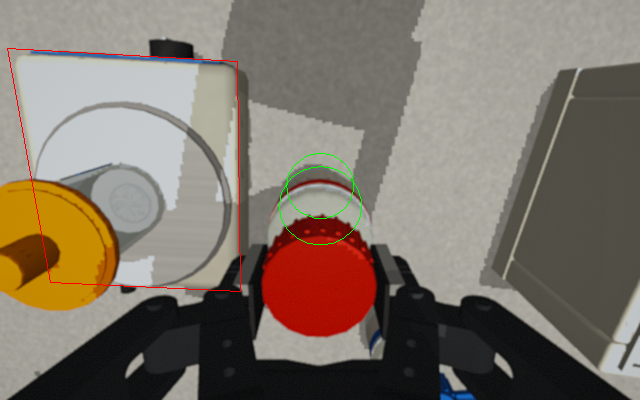

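jog_arm(
  increments=[
    {"travel":[0,0,0.02],"dr":[0,0,0],"claw":-1},
    {"travel":[0,0,0.038],"dr":[0,0,0],"claw":-1},
    {"travel":[0,0,0.046],"dr":[0,0,0],"claw":-1},
    {"travel":[0,0,0.05],"dr":[0,0,0],"claw":-1},
    {"travel":[0,0,0.052],"dr":[0,0,0],"claw":-1},
    {"travel":[0,0,0.054],"dr":[0,0,0],"claw":-1},
    {"travel":[0,0,0.055],"dr":[0,0,0],"claw":-1},
    {"travel":[0,0,0.056],"dr":[0,0,0],"claw":-1},
    {"travel":[0,0,0.0565],"dr":[0,0,0],"claw":-1},
    {"travel":[0,0,0.0565],"dr":[0,0,0],"claw":-1},
  ],
)

```text
clock: 30.65
tool_pos: [580.3, -71.4, 98.9]
ee_rot: [-0.0, 1.0, -0.0, -0.0]
force: [-0.3, 0.6, -2.5]
width: 44.4
```

jog_arm(
  increments=[
    {"travel":[0,0,0.0005],"dr":[0,0,0],"claw":-1},
    {"travel":[0,0,0.001],"dr":[0,0,0],"claw":-1},
    {"travel":[0,0,0.0015],"dr":[0,0,0],"claw":-1},
    {"travel":[0,0,0.002],"dr":[0,0,0],"claw":-1},
    {"travel":[0,0,0.0025],"dr":[0,0,0],"claw":-1},
    {"travel":[0,0,0.0028],"dr":[0,0,0],"claw":-1},
    {"travel":[0,0,0.003],"dr":[0,0,0],"claw":-1},
    {"travel":[0,0,0.003],"dr":[0,0,0],"claw":-1},
    {"travel":[0,0,0.003],"dr":[0,0,0],"claw":-1},
    {"travel":[0,0,0.003],"dr":[0,0,0],"claw":-1},
  ],
)

```text
clock: 31.65
tool_pos: [580.7, -71.3, 97.0]
ee_rot: [-0.0, 1.0, -0.0, 0.001]
force: [-2.6, 1.9, 12.1]
width: 44.2
```

jog_arm(
  increments=[
    {"travel":[0,0,-0.001],"dr":[0,0,0],"claw":-1},
    {"travel":[0,0,-0.001],"dr":[0,0,0],"claw":0.4},
    {"travel":[0,0,-0.001],"dr":[0,0,0],"claw":0.7},
    {"travel":[0,0,-0.001],"dr":[0,0,0],"claw":1},
    {"travel":[0,0,-0.001],"dr":[0,0,0],"claw":1},
    {"travel":[0,0,-0.02],"dr":[0,0,0],"claw":1},
    {"travel":[0,0,-0.06],"dr":[0,0,0],"claw":1},
    {"travel":[0,0,-0.1],"dr":[0,0,0],"claw":1},
    {"travel":[-0.02,0.01,-0.11],"dr":[0,0,0],"claw":1},
    {"travel":[-0.05,0.03,-0.11],"dr":[0,0,0],"claw":1},
  ],
)

```text
clock: 32.65
tool_pos: [631.0, -42.1, 209.1]
ee_rot: [0.001, 1.0, -0.001, 0.002]
force: [0.7, -0.7, -0.2]
width: 85.9
```

jog_arm(
  increments=[
    {"travel":[-0.04,0.02,0],"dr":[0,0,0],"claw":1},
    {"travel":[-0.07,0.036,0],"dr":[0,0,0],"claw":1},
    {"travel":[-0.08,0.036,0],"dr":[0,0,0],"claw":1},
    {"travel":[-0.08,0.036,0],"dr":[0,0,0],"claw":1},
    {"travel":[-0.08,0.036,0],"dr":[0,0,0],"claw":1},
    {"travel":[-0.08,0.036,0],"dr":[0,0,0],"claw":1},
    {"travel":[-0.08,0.036,0],"dr":[0,0,0],"claw":1},
    {"travel":[-0.08,0.036,0],"dr":[0,0,0],"claw":1},
    {"travel":[-0.08,0.036,0],"dr":[0,0,0],"claw":1},
    {"travel":[-0.08,0.036,0],"dr":[0,0,0],"claw":1},
  ],
)

```text
clock: 33.65
tool_pos: [710.1, -5.4, 206.0]
ee_rot: [-0.0, 1.0, -0.0, 0.0]
force: [0.1, 0.3, -0.5]
width: 85.3
```

Run:
```python
from h import *
s=observe();print(s["clock"],s["tool_pos"],s["force"],s["width"])
c=calibration("wrist");im=capture("wrist");cs=calibration("scene");si=capture("scene")
hsv=cv2.cvtColor(im,cv2.COLOR_BGR2HSV);m=cv2.inRange(hsv,(100,120,60),(125,255,255));m[:,:250]=0;m[:,400:]=0;m[290:]=0
ct=max(cv2.findContours(m,0,1)[0],key=cv2.contourArea);e=cv2.fitEllipse(ct);print(e,onz(e[0],c,102))
for r in pinpoint("alkali","wrist")[:2]: print(r["p"],onz(r["uv"],c,0))
for x,y in((711,-5),):
  for r,z in((23,105),(28,0)):
    pts=np.array([proj(np.array([x+r*np.cos(t),y+r*np.sin(t),z]),c) for t in np.linspace(0,6.28,80)]);cv2.polylines(im,[np.round(pts).astype(np.int32)],True,(0,255,0),1)
b=cv2.resize(si[140:300,220:420],(500,400),interpolation=2)
cv2.imwrite("pics/w10.png",np.hstack([im[:,170:470],b]))
```

```text
33.65 [710.1  -5.4 206. ] [ 0.1  0.3 -0.5] 85.34166325981413
((336.7173767089844, 270.3722229003906), (38.64857482910156, 205.93548583984375), 88.02518463134766) [762.6   7.  102. ]
0.81 [711.6  -1.8   0. ]
```

View pics/w10.png

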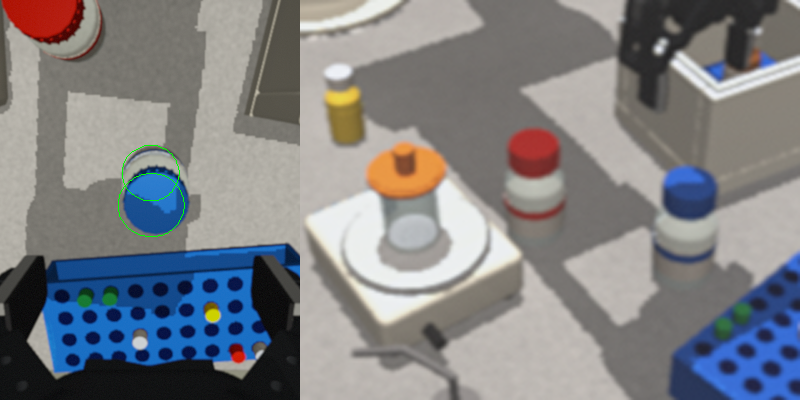

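jog_arm(
  increments=[
    {"travel":[0.001,0.003,0.04],"dr":[0,0,0],"claw":1},
    {"travel":[0.001,0.003,0.08],"dr":[0,0,0],"claw":1},
    {"travel":[0.001,0.003,0.105],"dr":[0,0,0],"claw":1},
    {"travel":[0.001,0.003,0.109],"dr":[0,0,0],"claw":1},
    {"travel":[0.001,0.003,0.109],"dr":[0,0,0],"claw":0.5},
    {"travel":[0.001,0.003,0.109],"dr":[0,0,0],"claw":-1},
    {"travel":[0.001,0.003,0.109],"dr":[0,0,0],"claw":-1},
    {"travel":[0.001,0.003,0.109],"dr":[0,0,0],"claw":-1},
    {"travel":[0.001,0.003,0.109],"dr":[0,0,0],"claw":-1},
    {"travel":[0.001,0.003,0.109],"dr":[0,0,0],"claw":-1},
  ],
)

```text
clock: 34.8
tool_pos: [710.1, -2.3, 99.1]
ee_rot: [-0.0, 1.0, -0.0, 0.002]
force: [-0.2, 0.1, 7.1]
width: 44.6
```

jog_arm(
  increments=[
    {"travel":[0,0,0],"dr":[0,0,0],"claw":-1},
    {"travel":[0,0,-0.02],"dr":[0,0,0],"claw":-1},
    {"travel":[0,0,-0.06],"dr":[0,0,0],"claw":-1},
    {"travel":[0.005,0,-0.1],"dr":[0,0,0],"claw":-1},
    {"travel":[0.02,-0.01,-0.135],"dr":[0,0,0],"claw":-1},
    {"travel":[0.045,-0.025,-0.16],"dr":[0,0,0],"claw":-1},
    {"travel":[0.07,-0.045,-0.18],"dr":[0,0,0],"claw":-1},
    {"travel":[0.1,-0.065,-0.19],"dr":[0,0,0],"claw":-1},
    {"travel":[0.13,-0.085,-0.19],"dr":[0,0,0],"claw":-1},
    {"travel":[0.16,-0.11,-0.19],"dr":[0,0,0],"claw":-1},
  ],
)

```text
clock: 35.8
tool_pos: [548.1, -112.6, 288.3]
ee_rot: [-0.001, 1.0, -0.0, 0.001]
force: [0.3, -1.1, -2.1]
width: 44.0
```

jog_arm(
  increments=[
    {"travel":[0.01,-0.03,0],"dr":[0,0,0],"claw":-1},
    {"travel":[0.01,-0.065,0],"dr":[0,0,0],"claw":-1},
    {"travel":[0.008,-0.105,0],"dr":[0,0,0],"claw":-1},
    {"travel":[0,-0.145,0],"dr":[0,0,0],"claw":-1},
    {"travel":[-0.008,-0.18,0],"dr":[0,0,0],"claw":-1},
    {"travel":[-0.015,-0.205,0],"dr":[0,0,0],"claw":-1},
    {"travel":[-0.017,-0.211,0.02],"dr":[0,0,0],"claw":-1},
    {"travel":[-0.017,-0.211,0.06],"dr":[0,0,0],"claw":-1},
    {"travel":[-0.017,-0.211,0.1],"dr":[0,0,0],"claw":-1},
    {"travel":[-0.017,-0.211,0.12],"dr":[0,0,0],"claw":-1},
  ],
)

```text
clock: 36.8
tool_pos: [565.5, -322.9, 164.1]
ee_rot: [-0.0, 1.0, 0.001, -0.001]
force: [0.1, -0.2, -2.8]
width: 44.4
```

Run:
```python
from h import *
s=observe();print(s["clock"],s["tool_pos"],s["force"],s["width"])
c=calibration("wrist");im=capture("wrist")
a=np.radians(-3);R=np.array([[np.cos(a),-np.sin(a)],[np.sin(a),np.cos(a)]])
for z,w in((54,1),(0,1)):
  pts=np.array([proj(np.append(R@np.array(p)+[574,-197],z),c) for p in((68,70),(68,-70),(-92,-70),(-92,70))]);cv2.polylines(im,[np.round(pts).astype(np.int32)],True,(0,0,255),1)
x,y,z=s["tool_pos"]
for zz in(0,z-98.5):
  pts=np.array([proj(np.array([x+28*np.cos(t),y+28*np.sin(t),zz]),c) for t in np.linspace(0,6.28,80)]);cv2.polylines(im,[np.round(pts).astype(np.int32)],True,(0,255,0),1)
cv2.imwrite("pics/w11.png",im)
```

```text
36.8 [ 565.5 -322.9  164.1] [ 0.1 -0.2 -2.8] 44.38472471921389
```

View pics/w11.png

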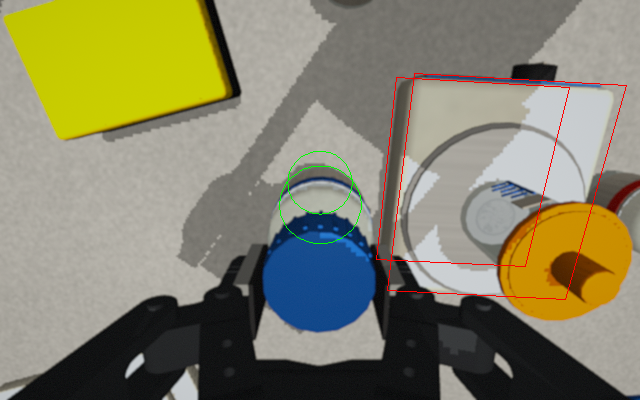

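jog_arm(
  increments=[
    {"travel":[0,0,0.025],"dr":[0,0,0],"claw":-1},
    {"travel":[0,0,0.045],"dr":[0,0,0],"claw":-1},
    {"travel":[0,0,0.055],"dr":[0,0,0],"claw":-1},
    {"travel":[0,0,0.059],"dr":[0,0,0],"claw":-1},
    {"travel":[0,0,0.061],"dr":[0,0,0],"claw":-1},
    {"travel":[0,0,0.062],"dr":[0,0,0],"claw":-1},
    {"travel":[0,0,0.063],"dr":[0,0,0],"claw":-1},
    {"travel":[0,0,0.064],"dr":[0,0,0],"claw":-1},
    {"travel":[0,0,0.065],"dr":[0,0,0],"claw":-1},
    {"travel":[0,0,0.065],"dr":[0,0,0],"claw":-1},
  ],
)

```text
clock: 37.85
tool_pos: [566.4, -323.4, 101.8]
ee_rot: [-0.0, 1.0, -0.0, -0.0]
force: [-0.3, 0.1, -2.0]
width: 44.4
```

jog_arm(
  increments=[
    {"travel":[0,0,0.0005],"dr":[0,0,0],"claw":-1},
    {"travel":[0,0,0.001],"dr":[0,0,0],"claw":-1},
    {"travel":[0,0,0.0015],"dr":[0,0,0],"claw":-1},
    {"travel":[0,0,0.002],"dr":[0,0,0],"claw":-1},
    {"travel":[0,0,0.0025],"dr":[0,0,0],"claw":-1},
    {"travel":[0,0,0.003],"dr":[0,0,0],"claw":-1},
    {"travel":[0,0,0.0033],"dr":[0,0,0],"claw":-1},
    {"travel":[0,0,0.0036],"dr":[0,0,0],"claw":-1},
    {"travel":[0,0,0.004],"dr":[0,0,0],"claw":-1},
    {"travel":[0,0,0.004],"dr":[0,0,0],"claw":-1},
  ],
)

```text
clock: 38.85
tool_pos: [566.8, -323.4, 99.1]
ee_rot: [-0.0, 1.0, -0.0, 0.001]
force: [-1.2, 4.0, 10.3]
width: 44.3
```

Contact. I'll release, lift away, and check with all cameras.

jog_arm(
  increments=[
    {"travel":[0,0,-0.001],"dr":[0,0,0],"claw":-1},
    {"travel":[0,0,-0.001],"dr":[0,0,0],"claw":0.4},
    {"travel":[0,0,-0.001],"dr":[0,0,0],"claw":0.7},
    {"travel":[0,0,-0.001],"dr":[0,0,0],"claw":1},
    {"travel":[0,0,-0.001],"dr":[0,0,0],"claw":1},
    {"travel":[0,0,-0.02],"dr":[0,0,0],"claw":1},
    {"travel":[0,0,-0.06],"dr":[0,0,0],"claw":1},
    {"travel":[0,0,-0.11],"dr":[0,0,0],"claw":1},
    {"travel":[0,0,-0.16],"dr":[0,0,0],"claw":1},
    {"travel":[0,0.02,-0.2],"dr":[0,0,0],"claw":1},
  ],
)

```text
clock: 39.85
tool_pos: [566.1, -304.6, 300.6]
ee_rot: [0.001, 1.0, -0.001, 0.001]
force: [1.3, -0.3, 1.6]
width: 85.3
```

jog_arm(
  increments=[
    {"travel":[0.03,0.02,-0.03],"dr":[0,0,0],"claw":1},
    {"travel":[0.06,0.06,-0.05],"dr":[0,0,0],"claw":1},
    {"travel":[0.09,0.1,-0.05],"dr":[0,0,0],"claw":1},
    {"travel":[0.1,0.13,-0.05],"dr":[0,0,0],"claw":1},
    {"travel":[0.1,0.13,-0.05],"dr":[0,0,0],"claw":1},
    {"travel":[0.1,0.13,-0.05],"dr":[0,0,0],"claw":1},
    {"travel":[0.1,0.13,-0.05],"dr":[0,0,0],"claw":1},
    {"travel":[0.1,0.13,-0.05],"dr":[0,0,0],"claw":1},
    {"travel":[0.1,0.13,-0.05],"dr":[0,0,0],"claw":1},
    {"travel":[0.1,0.13,-0.05],"dr":[0,0,0],"claw":1},
  ],
)

```text
clock: 40.85
tool_pos: [466.5, -173.8, 347.5]
ee_rot: [0.0, 1.0, 0.0, -0.0]
force: [-0.5, 0.2, -0.6]
width: 85.5
```

Run:
```python
from h import *
s=observe();print(s["clock"],s["tool_pos"],s["force"],s["width"])
c=calibration("wrist");im=capture("wrist");cs=calibration("side");si=capture("side");capture("scene")
cc=calibration("scene")
for q in("stirrer","beaker","acid","alkali","cover","green_bottle","enzyme"):
  for n,C in(("wrist",c),("side",cs),("scene",cc)):
    for r in pinpoint(q,n)[:1]: print(q,n,round(r["p"],2),onz(r["uv"],C,{"beaker":60,"cover":130,"enzyme":45}.get(q,0)))
def circ(I,C,x,y,r,z,col):
    pts=np.array([proj(np.array([x+r*np.cos(t),y+r*np.sin(t),z]),C) for t in np.linspace(0,6.28,80)]);cv2.polylines(I,[np.round(pts).astype(np.int32)],True,col,1)
for I,C in((im,c),(si,cs)):
  circ(I,C,574,-197,62.5,60,(0,0,255));circ(I,C,580.5,-71.3,28,0,(0,255,0));circ(I,C,566.5,-323.4,28,0,(0,255,0));circ(I,C,574,-198,33,133,(255,0,0))
cv2.imwrite("pics/w12.png",np.hstack([im[60:390,:440],cv2.resize(si[90:350,200:480],(355,330))]))
```

```text
40.85 [ 466.5 -173.8  347.5] [-0.5  0.2 -0.6] 85.50556738059602
stirrer wrist 0.94 [ 572.4 -201.7    0. ]
stirrer side 0.66 [ 573.1 -202.1    0. ]
stirrer scene 0.79 [ 567.7 -197.9    0. ]
beaker wrist 0.77 [ 572.  -195.8   60. ]
beaker side 0.77 [ 577.6 -207.7   60. ]
acid wrist 0.63 [581.  -71.5   0. ]
acid side 0.9 [582.1 -65.4   0. ]
acid scene 0.88 [584.6 -73.    0. ]
alkali wrist 0.66 [ 568.6 -325.2   -0. ]
alkali side 0.6 [ 566.3 -327.1    0. ]
alkali scene 0.71 [ 570.1 -320.9    0. ]
cover wrist 0.81 [ 575.7 -199.   130. ]
cover side 0.56 [ 580.6 -205.6  130. ]
cover scene 0.88 [ 585.9 -203.5  130. ]
green_bottle wrist 0.64 [ 397.9 -300.8    0. ]
green_bottle side 0.58 [ 402.7 -296.4    0. ]
green_bottle scene 0.61 [ 401.6 -307.1    0. ]
enzyme wrist 0.88 [ 337.5 -142.1   45. ]
enzyme side 0.95 [ 334.5 -187.3   45. ]
enzyme scene 0.78 [587.1 193.3  45. ]
```

View pics/w12.png

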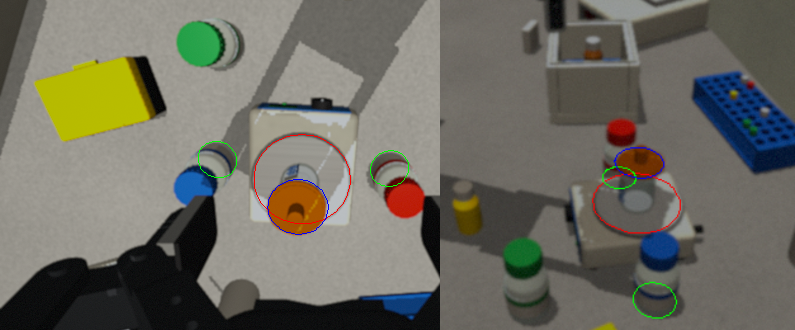

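The pictures show everything upright and in place, and the overlays fit. Handing in.

```bash
python3 -c "
from bench import *
print(observe()['clock'],job_done())"
```

```text
the job is handed in; nothing more can be done
42.05 None
```

The job is handed in at 42 s on the robot's clock, with every item set down and the gripper clear. No verdict is reported, so what follows is from my last checks.

- **Beaker and cover:** The beaker stands on the plate about 2–3 mm from centre, and the cover lies flat on its rim. Overlays in the last wrist and side pictures fit.
- **Acid and alkali:** They stand about 128 mm left and 125 mm right of the plate centre, both within about 5 mm fore-aft. The base of each was felt to meet the bench at 10–12 N before release.
- **Enzyme:** It stands upright near the middle of the cool box. I lowered it in small steps until contact, which read about 13 N with the packs at roughly 46 mm.
- **Green bottle:** I did not touch it, and it measures where it was at the start.

**Disagreements:**
- The networks' single-view estimates differ by up to about 12 mm between cameras: beaker y was −196 from the wrist and −208 from the side. I relied on the close wrist overlays and the measured tool position.
- In the last check, the wrist and side views reported the yellow look-alike as the enzyme. Only the scene camera found the real one, at (587, 193), which agrees with where I placed it.

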